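# Seat the tube bar of the filling jig against its rail and stop

## Task

Seat the brass tube bar of the jig by pushing it across the grey plate, never lifting it: press its red half and then its plain half home against the steel rail (meet it slowly, push with about 15 N for half a second each, never over 25 N on the rail), and go on pressing at one half or the other until it lies flush along the rail. Then slide it along the rail by its plain end until the red end bears on the black stop (again slowly, about 15 N for half a second, never over 25 N), still flush with the rail, and let go. Leave the two jars and the stirrer where they are.

Things in the scene. Friction and masses are not known exactly. Their poses are not given: they have to be found in the camera images.
- bar: Loose brass-coloured tube bar, one red end, six dark tube seats on top; hollow, 0.35 to 0.6 kg: 40 mm wide (x), 260 long (y), 25 high (z). Origin: centre of its underside, on the plate, 10 mm above the work surface. +y points to the red end, +x is the side for the rail; it starts 20 to 110 mm short of the rail, turned up to 0.25 rad. Its drag on the plate, 2 to 7 N, varies and takes that much off the push.
- plate: Fixed grey base plate of the jig, 260 (x) by 470 (y) by 10 mm thick. Origin: centre of its underside, on the work surface; its x axis points away from the robot, square to the rail.
- rail: Fixed bright steel rail on the far part of the plate, 20 (x) by 400 (y) by 30 mm high, axes as the plate's. Origin: centre of its underside, on the plate. The face for the bar is its -x face, 10 mm from the origin; the seated bar's +x side touches it. Rigid: the force jumps if the bar is driven into it faster than about 20 mm/s.
- stop: Fixed black stop block on the robot side of the rail at its +y end, 40 (x) by 20 (y) by 30 mm high, axes as the plate's. Origin: centre of its underside, on the plate. The red end of the bar must meet its -y face, 10 mm from the origin. Rigid. The bar starts some 35 to 100 mm short of it.
- bar_face_red (a point): Point on the bar's +x (rail) side, 5 mm from its red end, at mid height. Pushing one half of the bar home tends to swing the other end a little off the rail, least when pushed 50 to 80 mm from the middle.
- bar_face_plain (a point): Point on the bar's +x (rail) side, 5 mm from its plain end, at mid height.
- bar_end_red (a point): Centre of the bar's red end face (its +y end), at mid height.
- jar_big: Bystander: white jar with a red lid, 76 mm across, 65 mm high, standing left of the plate. Origin: centre of its underside.
- jar_small: Bystander: white labelled jar with a red lid, 52 mm across, 75 mm high, standing left of the plate. Origin: centre of its underside.
- stirrer: Bystander: brass stirrer shaft, 160 mm long (x), 16 mm high, with a white 34 mm wide foot, lying right of the plate. Origin: middle of its underside.

How it is judged:
On the way, in this order (a step that is already met when the one before it is completed fails the run):
1. the red half is pressed home: fingers pushing on the red half (over 30 mm from the middle), over 4 N between bar and rail, red end within 2 mm of the rail (contact force between bar and rail above 4 N and contact force between the fingers and bar above 3 N and x of bar_face_red in the frame of rail above -0.012 m and y of the grasp point in the frame of bar above 0.03 m), for 0.2 s.
2. the plain half is pressed home: fingers pushing on the plain half (over 30 mm from the middle), over 4 N between bar and rail, plain end within 2 mm of the rail (contact force between bar and rail above 4 N and contact force between the fingers and bar above 3 N and x of bar_face_plain in the frame of rail above -0.012 m and y of the grasp point in the frame of bar below -0.03 m and x of the grasp point in the frame of bar below -0.015 m), for 0.2 s.
3. the bar, flush with the rail, is pushed with over 4 N against the stop (contact force between bar and stop above 4 N and contact force between the fingers and bar above 3 N and x of each of bar_face_red, bar_face_plain in the frame of rail above -0.012 m and y of bar_end_red in the frame of stop above -0.012 m), for 0.2 s.
At the end, for the whole second after the job is handed in: The bar lies flat and still on the plate, released, both ends of its far side within 2 mm of the rail's face and its red end within 2 mm of the stop's face (x of each of bar_face_red, bar_face_plain in the frame of rail above -0.012 m and y of bar_end_red in the frame of stop above -0.012 m and angle between bar's own z axis and vertical below 0.03 rad and linear speed of bar below 0.005 m/s and contact force between the fingers and bar below 0.2 N); the robot touches nothing.
It fails at once if the bar is pressed against the rail with more than 25 N (contact force between bar and rail above 25 N).
It fails at once if the bar is pressed against the stop with more than 25 N (contact force between bar and stop above 25 N).
It fails at once if the bar is lifted or tipped off the plate (over 0.1 rad, or 20 mm above it) (angle between bar's own z axis and vertical above 0.1 rad or height (world z) of bar above 0.03 m).
It fails at once if a jar or the stirrer is moved by more than 20 mm (distance of any of jar_big, jar_small, stirrer from where it was at the start of the episode above 0.02 m).
It also fails if it takes over 72 s, if anything falls off the work surface, if the arm or the gripper's body presses on something with over 40 N, if the wrist force passes 120 N, or if a joint passes its speed limit or range.

## Robot

A 6-joint arm with a two-finger parallel gripper is mounted at the origin on the work surface. World frame = base frame: x ahead of the robot, y to its left, z up, the work surface at z = 0. Lengths are in m, angles in rad, forces in N, time in s.
With the tool pointing down it reaches from about 0.25 to 0.8 m from the base axis. Payload 8.5 kg.
Tool frame: the origin (TCP) lies midway between the tips of the shut fingers; the grasp point (between the pads) lies 19 mm behind it; z points along the fingers, y is the direction in which the jaws open and shut (so a half turn about z gives the same grasp; the last joint's range is limited). The gripper opens to 85 mm and grips with 20 to 120 N. Pads are 22 mm wide; open, the fingers measure 114 mm over their backs; the gripper's body (76 mm by 85 mm) begins 54 mm behind the grasp point. The pads swing forward as they close: fully open they stand 13 mm farther back than shut.
Start: joints at [1.265, 0.238, -0.013, 1.319, 0, 1.571], TCP at [0.158, 0.501, 0.231] pointing down, gripper open.
Joint ranges: [-2.66, 2.66], [-1.03, 1.9], [-1.14, 1.46], [-1.82, 2.27], [-1.45, 1.34], [-3.14, 3.14]. Speed limits (rad/s): [2.22, 2.22, 2.79, 3.14, 3.14, 3.14].

## Interface

Orientations are given as a unit quaternion [w, x, y, z].
In Python, from station import ctrl gives the robot as it stands.
- The arm moves only by the tool move_arm, never from a script. Its arguments are lists of equal length, an entry for each row: "delta_pos": the shift along the world's x, y, z in mm, a list of three; "yaw": the turn about the world's z in rad. In form: {"delta_pos": [[tx, ty, tz], ...], "yaw": [yaw, ...]}. A call has 1 to 20 rows; each row is the pose to reach, as a shift and turn from the pose commanded when the call began; what a row does not reach only later rows make up. A row lasts 1/10 s, in which the tool goes at most 50 mm and 8.59 degrees, less where a joint would pass 70% of its speed; a pose out of reach is approached as far as the arm can. A call with a gripper value outside its range is refused whole. "claw" is the closure, from 0 (fully open) to 1 (shut), set as the call begins (left out, the last holds). The fingers move at their own pace and stop on an object; "squeeze" is the grip in N (left out, the last holds). Time passes only in rows, so rows that repeat a pose let the fingers close. It gives the time, the measured TCP pose, the force and the opening at its end, in the units of the state.
- ctrl.observe(): the state, without advancing time (a new reading comes with each control period).
- ctrl.get_image(name): name is "scene" or "top" or "wrist"; returns a dict with "color" (420x560x3 uint8, red, green, blue), "intrinsics" (3x3 intrinsics, pixels), "dist" ([k1, k2, p1, p2, k3] as OpenCV has them; the pictures are not rectified), "world_from_camera" (4x4, takes a point from camera to world coordinates); the wrist camera has in their place "T_tool_cam" (4x4, takes a point from camera to tool coordinates, whose origin is the TCP and whose axes are the flange's). Camera axes: x right, y up, looking along -z (the intrinsics and any distortion apply to the point x, -y, -z); pixel columns grow to the right and rows downward; lengths in m; the calibration is good to about 2 mm. A picture is of the moment at which its call begins: read the wrist's pose just before it. There is no depth.
- ctrl.hand_in(): hands the job in, once; it reports no verdict.
The state is a dict: "clock": time; "joint_pos": joint angles; "joint_vel": joint speeds; "tau": joint torques, N m; "position": TCP position; "ee_rot": TCP orientation; "wrist_force": force on the tool from outside, world axes, zero at the start; "moment": the same for the moment, N m; "gripper_width": opening from 0.0 (shut) to 1.0 (fully open).
Only numpy, scipy, OpenCV 4.12 (cv2) and the standard library are available. Lean on these libraries where they do the work, as an engineer would, in place of code of your own. Each camera call takes 0.05 s, during which the arm holds its last target.

## Working session

There is one attempt and no reset: what is moved stays moved. The work goes in short steps, Python scripts to look and compute and a tool call to move; the robot and the scene stay as the last step left them, time stands still between calls to the robot, and variables do not carry over. Pictures are saved under pics/ and viewed, and the job is handed in when it is done.

Besides the shell and the picture viewer there is one more tool, called after "Emit:" in YAML: its name, and indented under it one key for each argument. move_arm: Moves the arm, as the interface text tells. Its arguments: {"type":"object","properties":{"delta_pos":{"type":"array"},"yaw":{"type":"array"},"claw":{"type":"number"},"squeeze":{"type":"number"}},"required":["delta_pos","yaw"]}

```bash
mkdir -p pics; ls; python3 - <<'E'
from station import ctrl
import cv2
s=ctrl.observe(); print(s)
for n in ["scene","top","wrist"]:
    im=ctrl.get_image(n); cv2.imwrite(f"pics/{n}0.png",im["color"][:,:,::-1])
    print(n,{k:v for k,v in im.items() if k!="color"})
E
```

```text
pics
{'clock': 0.0, 'joint_pos': array([ 1.26501106e+00,  2.38807200e-01, -1.42491099e-02,  1.31920776e+00,
        4.99690379e-06,  1.57081567e+00]), 'joint_vel': array([-1.91844775e-03,  2.29230411e-05, -3.14122303e-04,  4.27785290e-04,
       -8.51083519e-04,  4.78927489e-05]), 'tau': array([-1.67225877e-03, -5.38783085e+01,  3.46438658e+01,  1.83466467e-02,
       -2.01798384e-04,  2.79087482e-05]), 'position': array([0.15792047, 0.50024965, 0.23066577]), 'ee_rot': array([-1.14229291e-04,  1.52307176e-01,  9.88332933e-01, -7.24931801e-04]), 'wrist_force': array([-0.20462247,  0.0441161 , -0.52546916]), 'moment': array([-0.02368579,  0.06003025, -0.02039655]), 'gripper_width': 0.9972796498876277}
scene {'intrinsics': array([[394.935923  ,   0.        , 277.21357168],
       [  0.        , 394.935923  , 208.09733541],
       [  0.        ,   0.        ,   1.        ]]), 'dist': array([-0.11587878,  0.        ,  0.        ,  0.        ,  0.        ]), 'world_from_camera': array([[-0.72341648, -0.36979321,  0.58302794,  1.07646855],
       [ 0.69039055, -0.39410093,  0.60666741,  0.5
[... 570 characters left out ...]
99315275,  1.13040593],
       [ 0.        ,  0.        ,  0.        ,  1.        ]])}
wrist {'intrinsics': array([[309.49050279,   0.        , 282.08075788],
       [  0.        , 309.49050279, 207.69467812],
       [  0.        ,   0.        ,   1.        ]]), 'dist': array([-0.04912277,  0.        ,  0.        ,  0.        ,  0.        ]), 'T_tool_cam': array([[-7.31136219e-04,  9.45050775e-01,  3.26922771e-01,
         8.45372846e-02],
       [ 9.99999091e-01,  1.06134230e-03, -8.31654555e-04,
         7.23746873e-04],
       [-1.13293275e-03,  3.26921866e-01, -9.45050692e-01,
        -1.43223714e-01],
       [ 0.00000000e+00,  0.00000000e+00,  0.00000000e+00,
         1.00000000e+00]])}
```

View pics/top0.png

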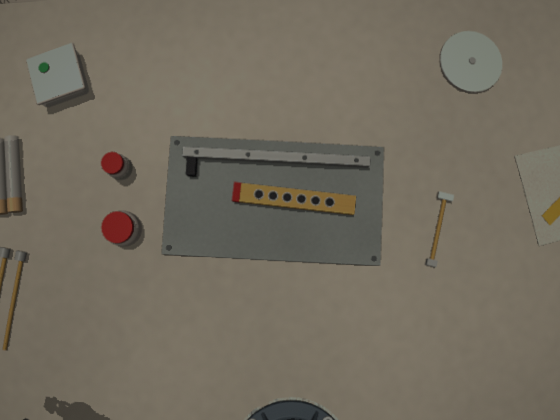

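View pics/scene0.png

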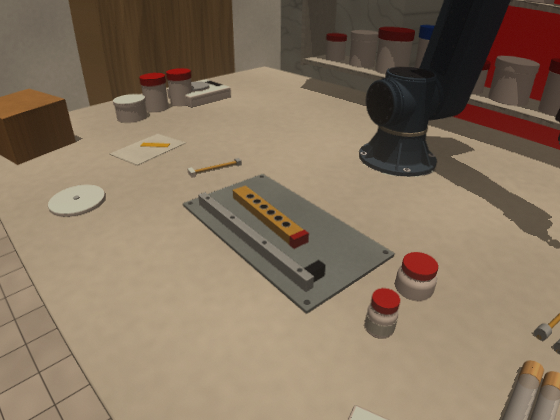

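The top view shows the plate (cols 165–383, rows 135–265). The bar has its red end at (237,192) and its plain end at (355,205). The rail runs from (183,152) to (369,161), with the stop at (192,167). The jars are at (113,162) and (118,228), and the stirrer is at (439,230). Next I'll measure these.

```bash
cat > h.py <<'E'
import numpy as np, cv2
from station import ctrl
def ray(im,uv,z):
    uv=np.array(uv,float).reshape(-1,1,2)
    n=cv2.undistortPoints(uv,im["intrinsics"],im["dist"]).reshape(-1,2)
    T=im["world_from_camera"]
    d=np.c_[n[:,0],-n[:,1],-np.ones(len(n))]@T[:3,:3].T
    o=T[:3,3]; t=(z-o[2])/d[:,2]
    return o+d*t[:,None]
def und_rect(im,mask,z):
    c,_=cv2.findContours(mask.astype(np.uint8),cv2.RETR_EXTERNAL,cv2.CHAIN_APPROX_NONE)
    c=max(c,key=cv2.contourArea)
    p=ray(im,c.reshape(-1,2),z)[:,:2]*1000
    return cv2.minAreaRect(p.astype(np.float32)),p
E
python3 - <<'E'
from h import *
im=ctrl.get_image("top"); c=im["color"]; hsv=cv2.cvtColor(c,cv2.COLOR_RGB2HSV)
for uv in [(300,192),(345,200),(237,192),(258,194),(220,220),(270,156),(192,167),(100,300),(230,153),(340,160)]:
    print(uv,c[uv[1],uv[0]],hsv[uv[1],uv[0]])
big=cv2.resize(c[125:275,155:395],None,fx=3.3,fy=3.3,interpolation=cv2.INTER_CUBIC)
cv2.imwrite("pics/topcrop.png",big[:,:,::-1])
E
```

```text
(300, 192) [128 104  55] [ 20 145 128]
(345, 200) [127  99  52] [ 19 151 127]
(237, 192) [106  30  26] [  2 192 106]
(258, 194) [32 31 31] [ 0  8 32]
(220, 220) [90 92 85] [39 19 92]
(270, 156) [113 112 105] [ 26  18 113]
(192, 167) [29 28 28] [ 0  9 29]
(100, 300) [119 111  96] [ 20  49 119]
(230, 153) [117 115 108] [ 23  20 117]
(340, 160) [111 110 103] [ 26  18 111]
```

View pics/topcrop.png

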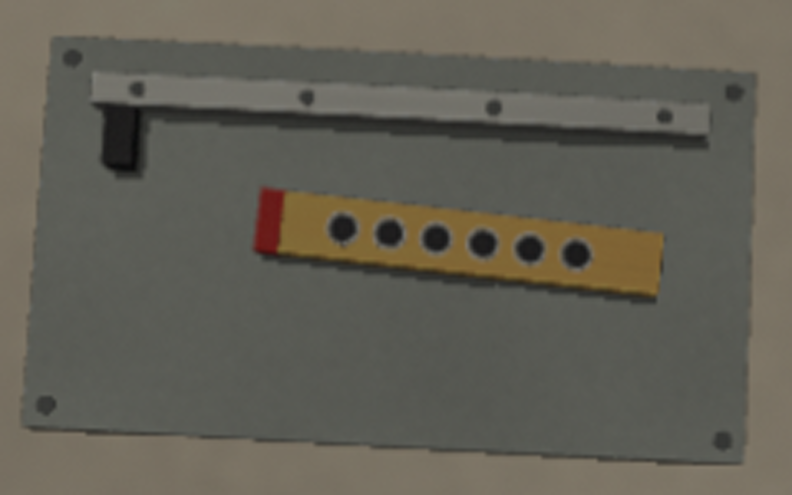

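View pics/wrist0.png

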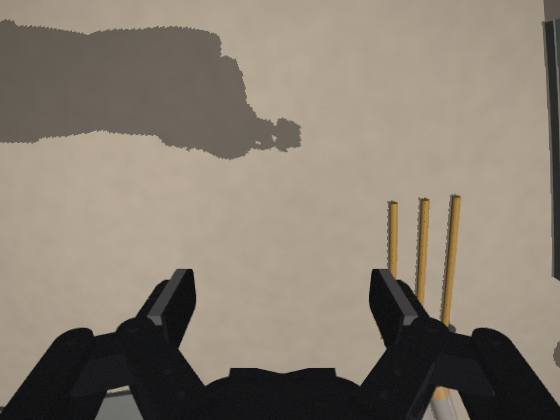

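```bash
cat >> h.py <<'E'
def measure(save=None):
    im=ctrl.get_image("top"); c=im["color"]; hsv=cv2.cvtColor(c,cv2.COLOR_RGB2HSV)
    H,S,V=[hsv[...,i].astype(int) for i in range(3)]
    roi=np.zeros(H.shape,bool); roi[132:268,162:386]=1
    bar=roi&(S>100)&(V>70)&(H<30); bar=cv2.morphologyEx(bar.astype(np.uint8),cv2.MORPH_CLOSE,np.ones((9,9)))
    red=roi&((H<8)|(H>170))&(S>120)&(V>60)
    rail=roi&(S<45)&(V>102); 
    rail=cv2.morphologyEx(rail.astype(np.uint8),cv2.MORPH_CLOSE,np.ones((5,5)))
    stop=np.zeros_like(roi); stop[155:180,182:202]=1; stop=stop&(V<45)
    out={}
    for n,m,z in [("bar",bar,.035),("red",red,.035),("rail",rail,.04),("stop",stop,.04)]:
        if m.sum()<10: print(n,"none"); continue
        r,p=und_rect(im,m,z); out[n]=(r,p); b=cv2.boxPoints(r)
        print(n,"ctr",np.round(r[0],1),"size",np.round(r[1],1),"ang",round(r[2],2)); print(np.round(b,1).tolist())
    return out
E
python3 - <<'E'
from h import *
o=measure()
im=ctrl.get_image("top")
print("plate",np.round(ray(im,np.array([(52,37),(757,72),(743,462),(22,428)])/3.3+[155,125],.01)*1000,1))
print("stop",np.round(ray(im,np.array([(107,105),(140,107),(136,170),(102,166)])/3.3+[155,125],.04)*1000,1))
E
```

```text
bar ctr [548.2 -21.3] size [259.9  41. ] ang 81.97
[[509.79998779296875, -147.10000610351562], [550.4000244140625, -152.8000030517578], [586.7000122070312, 104.5], [546.0999755859375, 110.30000305175781]]
red ctr [564.8  99.7] size [14.7 41.1] ang 82.08
[[543.4000244140625, 95.19999694824219], [584.0999755859375, 89.5999984741211], [586.0999755859375, 104.0999984741211], [545.4000244140625, 109.80000305175781]]
rail ctr [639.9  13.8] size [396.9  18.8] ang 85.52
[[615.0, -183.3000030517578], [633.7999877929688, -184.8000030517578], [664.7999877929688, 210.89999389648438], [646.0, 212.39999389648438]]
stop ctr [619.  190.3] size [34.2 43. ] ang 88.38
[[597.0, 173.8000030517578], [640.0, 172.60000610351562], [640.9000244140625, 206.8000030517578], [598.0, 208.0]]
plate [[ 694.7  243.6   10. ]
 [ 659.6 -225.    10. ]
 [ 402.3 -203.3   10. ]
 [ 436.2  263.4   10. ]]
stop [[641.2 201.6  40. ]
 [639.3 180.2  40. ]
 [598.3 183.   40. ]
 [601.5 204.9  40. ]]
```

The measured sizes agree with the given ones: bar 260×41 mm, rail 397×19 mm. The rail runs at 85.5°. The gap to the rail is about 51 mm at the red end and 67 mm at the plain end, and the red end is about 78 mm short of the stop. I'll go behind the bar with the jaw axis parallel to the rail and push with the open fingers, since two contacts keep the bar square.

Emit:
move_arm:
  delta_pos:
    - [325, -516, -100]
    - [325, -516, -100]
    - [325, -516, -100]
    - [325, -516, -100]
    - [325, -516, -100]
    - [325, -516, -100]
    - [325, -516, -100]
    - [325, -516, -100]
    - [325, -516, -100]
    - [325, -516, -100]
    - [325, -516, -100]
    - [325, -516, -100]
    - [325, -516, -100]
    - [325, -516, -100]
    - [325, -516, -100]
    - [325, -516, -100]
    - [325, -516, -100]
    - [325, -516, -100]
  yaw: [0.225, 0.225, 0.225, 0.225, 0.225, 0.225, 0.225, 0.225, 0.225, 0.225, 0.225, 0.225, 0.225, 0.225, 0.225, 0.225, 0.225, 0.225]
  claw: 0

```text
clock: 2.1
position: [0.4828, -0.0145, 0.1316]
ee_rot: [0.0, 0.04, 0.999, 0.0]
wrist_force: [0.4, 0.2, 0.8]
gripper_width: 1.002
```

Emit:
move_arm:
  delta_pos:
    - [0, 0, -50]
    - [0, 0, -90]
    - [0, 0, -115]
    - [0, 0, -126]
    - [0, 0, -126]
    - [0, 0, -126]
  yaw: [0, 0, 0, 0, 0, 0]

```text
clock: 2.7
position: [0.4838, -0.0152, 0.0063]
ee_rot: [0.001, 0.04, 0.999, -0.0]
wrist_force: [1.2, -0.4, 0.1]
gripper_width: 0.997
```

```bash
python3 - <<'E'
from h import *
for n in ["top","wrist","scene"]:
    im=ctrl.get_image(n); c=im["color"]
    if n=="top": c=cv2.resize(c[125:305,155:395],None,fx=3.3,fy=3.3)
    cv2.imwrite(f"pics/{n}1.png",c[:,:,::-1])
print(ctrl.observe()["position"],ctrl.observe()["wrist_force"])
E
```

```text
[ 0.48417246 -0.01535397  0.00662977] [-0.7263665   0.17915099 -0.60646688]
```

View pics/top1.png

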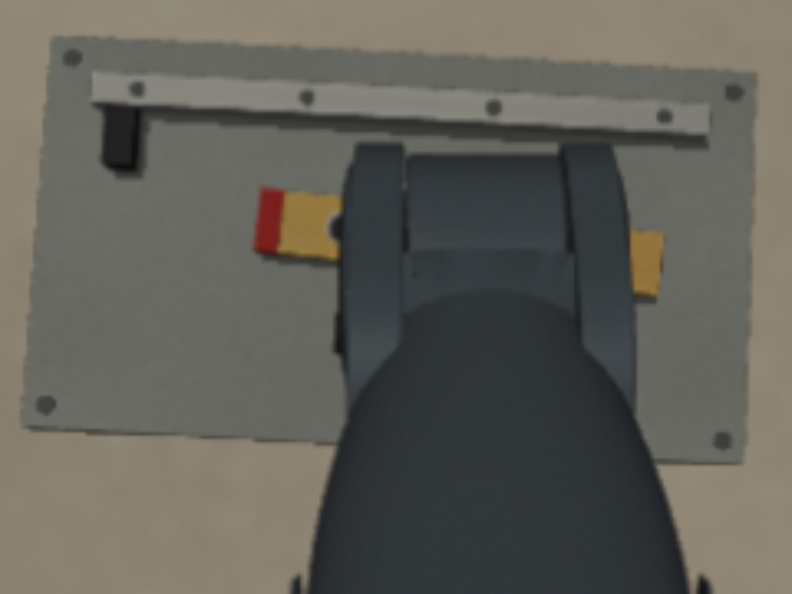

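View pics/scene1.png

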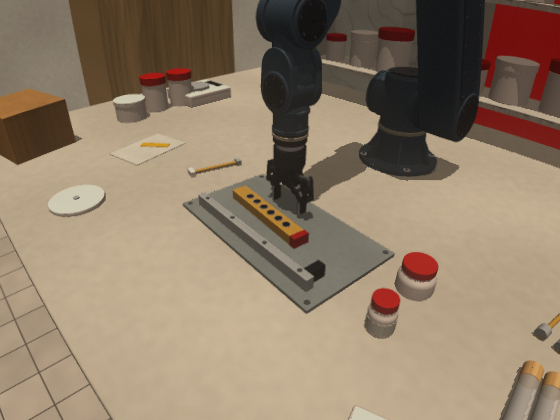

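View pics/wrist1.png

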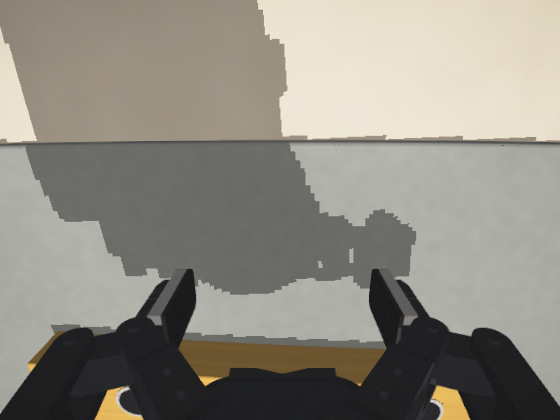

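The scene view shows the fingers low on the plate behind the bar, with both bar ends free at about (235,195) and (300,238). The wrist view shows the bar's near side squarely ahead of both fingers. I'll push now.

Emit:
move_arm:
  delta_pos:
    - [4, 0, 0]
    - [8, -1, 0]
    - [12, -1, 0]
    - [16, -1, 0]
    - [20, -2, 0]
    - [23, -2, 0]
    - [26, -2, 0]
    - [29, -2, 0]
    - [32, -2, 0]
    - [35, -3, 0]
    - [38, -3, 0]
    - [41, -3, 0]
    - [44, -3, 0]
    - [47, -4, 0]
    - [50, -4, 0]
    - [53, -4, 0]
    - [56, -4, 0]
    - [59, -5, 0]
    - [62, -5, 0]
    - [62, -5, 0]
  yaw: [0, 0, 0, 0, 0, 0, 0, 0, 0, 0, 0, 0, 0, 0, 0, 0, 0, 0, 0, 0]

```text
clock: 4.85
position: [0.5445, -0.0205, 0.005]
ee_rot: [-0.001, 0.04, 0.999, -0.0]
wrist_force: [-2.9, -0.7, 1.5]
gripper_width: 1.002
```

```bash
python3 - <<'E'
from h import *
im=ctrl.get_image("top"); c=im["color"]
c=cv2.resize(c[125:305,155:395],None,fx=3.3,fy=3.3,interpolation=cv2.INTER_CUBIC)
cv2.imwrite(f"pics/top2.png",c[:,:,::-1])
print(ctrl.observe()["position"],ctrl.observe()["wrist_force"])
E
```

```text
[ 0.54455743 -0.02044918  0.00505554] [-2.31993139  0.49716683  0.05379566]
```

View pics/top2.png

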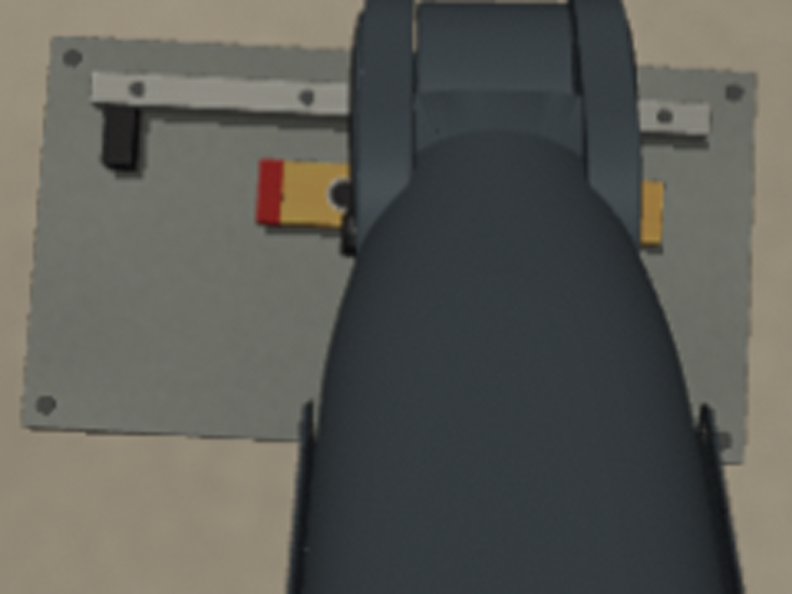

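The bar is now square: its far edge runs from (258,158) to (662,181) in the crop, parallel to the rail. I'll measure the remaining gap.

```bash
cat >> h.py <<'E'
n=np.array([.9969,-.0781]); u=np.array([.0781,.9969])
def gaps(im,save=None):
    "far-edge gaps of bar at its visible ends, from colour contours"
    hsv=cv2.cvtColor(im["color"],cv2.COLOR_RGB2HSV); H,S,V=[hsv[...,i].astype(int) for i in range(3)]
    m=((S>100)&(V>70)&(H<30)); roi=np.zeros_like(m); roi[132:268,162:386]=1; m&=roi
    c,_=cv2.findContours(m.astype(np.uint8),cv2.RETR_EXTERNAL,cv2.CHAIN_APPROX_NONE)
    for k in c:
        if cv2.contourArea(k)<40: continue
        p=ray(im,k.reshape(-1,2),.035)[:,:2]*1000; a=p@n; b=p@u
        print("blob n-range",np.round([np.percentile(a,3),np.percentile(a,97)],1),"u-range",np.round([b.min(),b.max()],1),"gap",round(626.8-np.percentile(a,97),1),"stop gap",round(229.2-b.max(),1))
E
python3 - <<'E'
from h import *
gaps(ctrl.get_image("top"))
E
```

```text
blob n-range [554.5 593.4] u-range [-107.8  -93.9] gap 33.4 stop gap 323.1
blob n-range [554.  594.8] u-range [ 94.8 151.9] gap 32.0 stop gap 77.3
```

Emit:
move_arm:
  delta_pos:
    - [-6, 0, 0]
    - [-5, 13, 0]
    - [-4, 27, 0]
    - [-3, 40, 0]
    - [-1, 40, 0]
    - [1, 40, 0]
    - [3, 40, 0]
    - [5, 40, 0]
    - [7, 40, 0]
    - [9, 40, 0]
    - [11, 39, 0]
    - [13, 39, 0]
    - [15, 39, 0]
    - [17, 39, 0]
    - [19, 39, 0]
    - [21, 39, 0]
    - [23, 38, 0]
    - [25, 38, 0]
  yaw: [0, 0, 0, 0, 0, 0, 0, 0, 0, 0, 0, 0, 0, 0, 0, 0, 0, 0]

```text
clock: 6.75
position: [0.5687, 0.017, 0.005]
ee_rot: [-0.001, 0.041, 0.999, -0.0]
wrist_force: [-5.8, 1.4, 3.0]
gripper_width: 0.999
```

```bash
python3 - <<'E'
from h import *
im=ctrl.get_image("top");gaps(im); c=im["color"]
c=cv2.resize(c[125:305,155:395],None,fx=3.3,fy=3.3,interpolation=cv2.INTER_CUBIC)
cv2.imwrite(f"pics/top3.png",c[:,:,::-1])
print(ctrl.observe()["position"],ctrl.observe()["wrist_force"])
E
```

```text
blob n-range [574.5 615.8] u-range [-108.8  -29. ] gap 11.0 stop gap 258.2
[0.56911545 0.01699435 0.00501811] [-4.47302577  0.05298798  1.68992072]
```

View pics/top3.png

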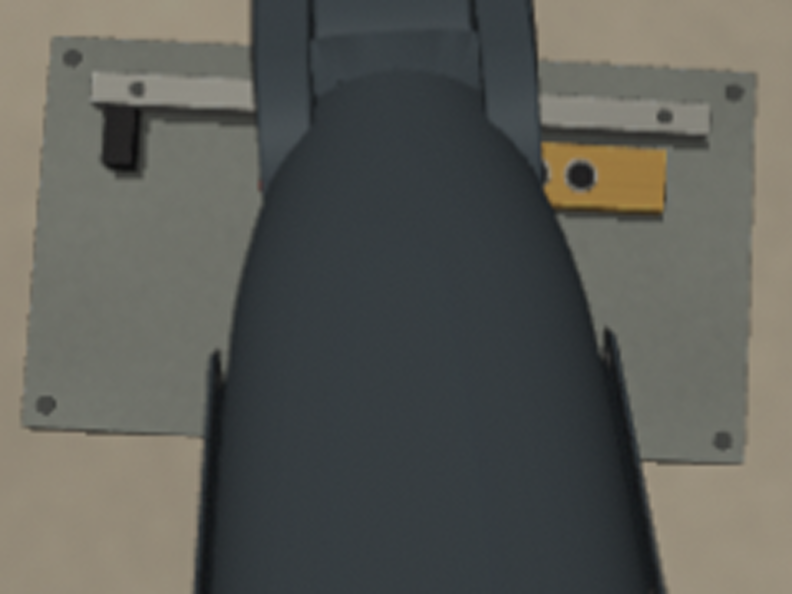

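Emit:
move_arm:
  delta_pos:
    - [1.5, -0.1, 0]
    - [3, -0.2, 0]
    - [4.5, -0.4, 0]
    - [6, -0.5, 0]
    - [7, -0.5, 0]
    - [8, -0.6, 0]
  yaw: [0, 0, 0, 0, 0, 0]

```text
clock: 7.4
position: [0.5782, 0.0168, 0.0051]
ee_rot: [-0.0, 0.04, 0.999, -0.0]
wrist_force: [-3.5, -0.4, -1.5]
gripper_width: 1.0
```

Emit:
move_arm:
  delta_pos:
    - [0.7, 0, 0]
    - [1.4, -0.1, 0]
  yaw: [0, 0]

```text
clock: 7.6
position: [0.5787, 0.0169, 0.0051]
ee_rot: [-0.001, 0.04, 0.999, -0.0]
wrist_force: [-7.5, -0.8, 2.3]
gripper_width: 1.001
```

Emit:
move_arm:
  delta_pos:
    - [0.7, 0, 0]
    - [1.4, -0.1, 0]
  yaw: [0, 0]

```text
clock: 7.8
position: [0.5787, 0.0168, 0.005]
ee_rot: [-0.002, 0.04, 0.999, -0.0]
wrist_force: [-12.9, -0.2, 7.3]
gripper_width: 1.0
```

Emit:
move_arm:
  delta_pos:
    - [0.6, 0, 0]
    - [0.6, 0, 0]
  yaw: [0, 0]

```text
clock: 8.0
position: [0.5787, 0.0168, 0.0051]
ee_rot: [-0.002, 0.04, 0.999, -0.0]
wrist_force: [-12.8, -0.5, 7.3]
gripper_width: 1.0
```

Emit:
move_arm:
  delta_pos:
    - [0.2, 0, 0]
    - [0.2, 0, 0]
    - [0.2, 0, 0]
    - [0.2, 0, 0]
  yaw: [0, 0, 0, 0]

```text
clock: 8.4
position: [0.5787, 0.0168, 0.0051]
ee_rot: [-0.002, 0.04, 0.999, -0.0]
wrist_force: [-13.1, -1.0, 8.2]
gripper_width: 1.002
```

```bash
python3 - <<'E'
from h import *
im=ctrl.get_image("top");gaps(im)
s=ctrl.observe();print(s["position"],s["wrist_force"],s["moment"])
im=ctrl.get_image("scene"); c=cv2.resize(im["color"][150:300,170:400],None,fx=3.4,fy=3.4,interpolation=cv2.INTER_CUBIC)
cv2.imwrite(f"pics/sc4.png",c[:,:,::-1])
E
```

```text
blob n-range [584.8 625.9] u-range [-108.1  -28.6] gap 0.9 stop gap 257.8
[0.57869812 0.01681838 0.00504462] [-13.33423165  -0.96376229   8.58831636] [0.07942379 2.42193576 0.15122471]
```

View pics/sc4.png

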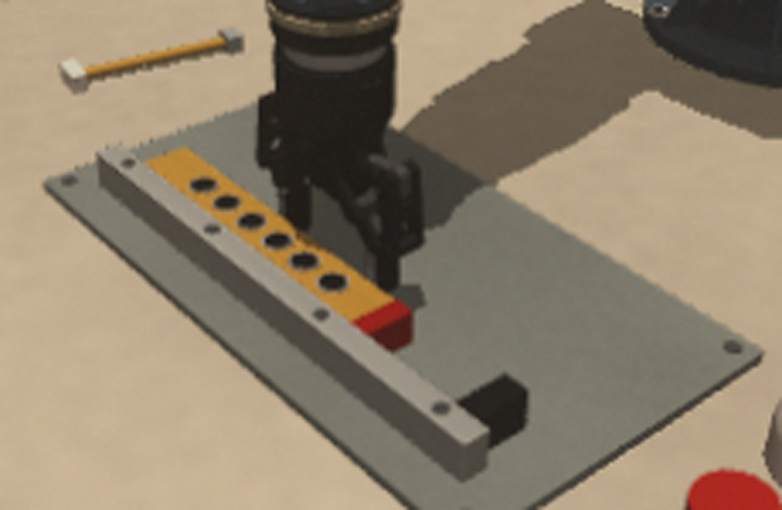

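Emit:
move_arm:
  delta_pos:
    - [0.5, 0, 0]
    - [0.8, 0, 0]
    - [0.8, 0, 0]
    - [0.8, 0, 0]
    - [0.8, 0, 0]
  yaw: [0, 0, 0, 0, 0]

```text
clock: 9.0
position: [0.5787, 0.0168, 0.005]
ee_rot: [-0.003, 0.04, 0.999, -0.0]
wrist_force: [-15.7, -0.9, 10.2]
gripper_width: 1.004
```

Emit:
move_arm:
  delta_pos:
    - [-4, 0, 0]
    - [-12, 1, 0]
    - [-14, -25, 0]
    - [-16, -50, 0]
    - [-18, -79, 0]
    - [-18, -79, 0]
    - [-16, -79, 0]
    - [-14, -79, 0]
    - [-12, -79.3, 0]
  yaw: [0, 0, 0, 0, 0, 0, 0, 0, 0]

```text
clock: 9.9
position: [0.5709, -0.0617, 0.0054]
ee_rot: [0.0, 0.04, 0.999, 0.0]
wrist_force: [0.0, 1.0, -0.5]
gripper_width: 1.002
```

```bash
python3 - <<'E'
from h import *
im=ctrl.get_image("top");gaps(im)
s=ctrl.observe();print(s["position"],s["wrist_force"],s["position"][:2]@n*1000,s["position"][:2]@u*1000)
E
```

```text
blob n-range [585.1 625.8] u-range [ 32.8 152.3] gap 1.0 stop gap 76.9
[ 0.57124026 -0.06173506  0.00532414] [-0.02255694  0.29987382  0.69176913] 574.2909246900074 -16.929821180039685
```

Emit:
move_arm:
  delta_pos:
    - [0.7, 0, 0]
    - [1.4, -0.1, 0]
    - [2.1, -0.1, 0]
  yaw: [0, 0, 0]

```text
clock: 10.25
position: [0.5724, -0.0623, 0.0052]
ee_rot: [-0.0, 0.04, 0.999, -0.0]
wrist_force: [-3.0, 0.3, 2.0]
gripper_width: 1.002
```

Emit:
move_arm:
  delta_pos:
    - [0.7, 0, 0]
    - [1.4, -0.1, 0]
  yaw: [0, 0]

```text
clock: 10.45
position: [0.5724, -0.0623, 0.0051]
ee_rot: [-0.001, 0.04, 0.999, 0.0]
wrist_force: [-7.9, 1.3, 7.0]
gripper_width: 1.001
```

Emit:
move_arm:
  delta_pos:
    - [0.6, 0, 0]
    - [0.6, 0, 0]
  yaw: [0, 0]

```text
clock: 10.65
position: [0.5724, -0.0623, 0.0051]
ee_rot: [-0.002, 0.04, 0.999, 0.0]
wrist_force: [-7.5, 1.6, 7.6]
gripper_width: 1.0
```

Emit:
move_arm:
  delta_pos:
    - [1, 0, 0]
    - [1.5, 0, 0]
    - [1.5, 0, 0]
  yaw: [0, 0, 0]

```text
clock: 10.95
position: [0.5726, -0.0623, 0.0051]
ee_rot: [-0.003, 0.04, 0.999, 0.0]
wrist_force: [-13.0, -0.0, 10.7]
gripper_width: 1.001
```

Emit:
move_arm:
  delta_pos:
    - [0.8, 0, 0]
    - [0.8, 0, 0]
    - [0.8, 0, 0]
  yaw: [0, 0, 0]

```text
clock: 11.25
position: [0.5726, -0.0623, 0.005]
ee_rot: [-0.004, 0.04, 0.999, 0.0]
wrist_force: [-15.8, -0.1, 12.2]
gripper_width: 1.001
```

Emit:
move_arm:
  delta_pos:
    - [0, 0, 0]
    - [0, 0, 0]
    - [0, 0, 0]
    - [0, 0, 0]
  yaw: [0, 0, 0, 0]

```text
clock: 11.65
position: [0.5726, -0.0622, 0.005]
ee_rot: [-0.004, 0.04, 0.999, 0.0]
wrist_force: [-14.7, -0.3, 13.2]
gripper_width: 0.995
```

```bash
python3 - <<'E'
from h import *
im=ctrl.get_image("top");gaps(im)
s=ctrl.observe();print(s["position"],s["wrist_force"],s["position"][:2]@n*1000,s["position"][:2]@u*1000)
E
```

```text
blob n-range [585.  625.8] u-range [ 28.5 152.3] gap 1.0 stop gap 76.9
[ 0.57256348 -0.06229466  0.00496656] [-16.43453331   0.17553355  12.04135339] 575.6537507887213 -17.384335367747518
```

Emit:
move_arm:
  delta_pos:
    - [-6, 0, 0]
    - [-20, 2, 0]
    - [-30, 2, 0]
    - [-30, 2, 40]
    - [-30, 2, 75]
    - [-30, -40, 75]
    - [-10, -85, 75]
    - [10, -130, 75]
    - [10, -130, 75]
    - [10, -130, 75]
  yaw: [0, 0, 0, 0, 0, 0, 0, 0, 0, 0]

```text
clock: 12.7
position: [0.5867, -0.1938, 0.0798]
ee_rot: [-0.0, 0.041, 0.999, 0.0]
wrist_force: [-0.4, 0.2, -0.2]
gripper_width: 1.001
```

Emit:
move_arm:
  delta_pos:
    - [0, 0, 0]
    - [0, 0, 0]
    - [0, 0, 0]
    - [0, 0, 0]
    - [0, 0, 0]
    - [0, 0, 0]
  yaw: [0, 0, 0, 0, 0, 0]
  claw: 1
  squeeze: 60

```text
clock: 13.3
position: [0.5869, -0.1925, 0.0804]
ee_rot: [0.0, 0.04, 0.999, -0.0]
wrist_force: [-0.3, -0.8, 0.2]
gripper_width: 0.003
```

```bash
python3 - <<'E'
from h import *
im=ctrl.get_image("top");gaps(im)
s=ctrl.observe();print(s["position"],s["ee_rot"],s["wrist_force"],s["position"][:2]@n*1000,s["position"][:2]@u*1000,s["gripper_width"])
cv2.imwrite("pics/w5.png",ctrl.get_image("wrist")["color"][:,:,::-1])
c=cv2.resize(im["color"][100:280,155:395],None,fx=3.3,fy=3.3,interpolation=cv2.INTER_CUBIC)
cv2.imwrite(f"pics/top5.png",c[:,:,::-1])
E
```

```text
blob n-range [585.  625.8] u-range [-108.2  152.3] gap 1.0 stop gap 76.9
[ 0.58685878 -0.19253794  0.08033458] [ 3.65464206e-05  4.02845794e-02  9.99188244e-01 -6.26187018e-05] [ 0.61133791 -0.08417841 -1.24625701] 600.0767277057187 -146.10740571226228 -0.0009773883326888064
```

View pics/w5.png

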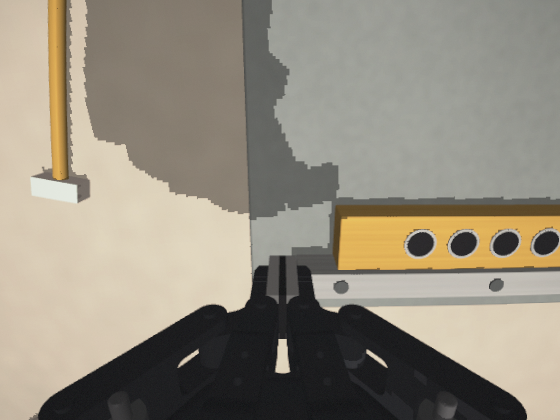

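View pics/top5.png

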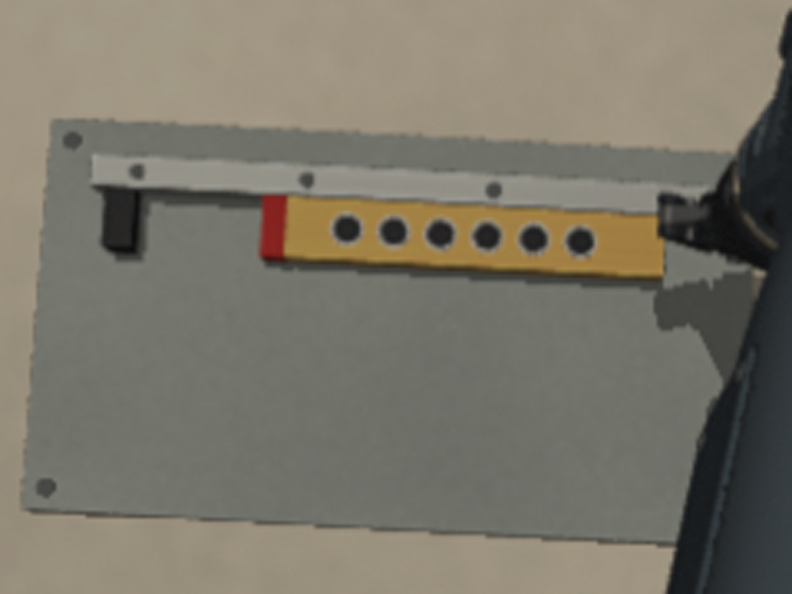

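The bar's far edge lies along the rail with no visible wedge (crop (285,197) to (660,212)). The fingers are shut and stand beyond the plain end. Next I'll descend and approach along the rail.

Emit:
move_arm:
  delta_pos:
    - [5, 0, -30]
    - [5, 0, -55]
    - [5, 0, -62]
    - [5, 0, -62]
    - [5.2, 3, -62]
    - [5.4, 6, -62]
    - [5.6, 9, -62]
    - [6, 12, -62]
  yaw: [0, 0, 0, 0, 0, 0, 0, 0]

```text
clock: 14.2
position: [0.5932, -0.1804, 0.0191]
ee_rot: [0.001, 0.04, 0.999, -0.0]
wrist_force: [-1.0, -0.2, 0.6]
gripper_width: 0.0
```

```bash
python3 - <<'E'
from h import *
s=ctrl.observe();print(s["position"],s["wrist_force"],s["position"][:2]@n*1000,s["position"][:2]@u*1000)
im=ctrl.get_image("scene"); c=cv2.resize(im["color"][130:280,170:400],None,fx=3.4,fy=3.4,interpolation=cv2.INTER_CUBIC)
cv2.imwrite(f"pics/sc6.png",c[:,:,::-1])
cv2.imwrite("pics/w6.png",ctrl.get_image("wrist")["color"][:,:,::-1])
E
```

```text
[ 0.59324308 -0.18043271  0.01905606] [-0.97733197 -0.18919746  0.61985372] 605.4958201918006 -133.5410871790194
```

View pics/sc6.png

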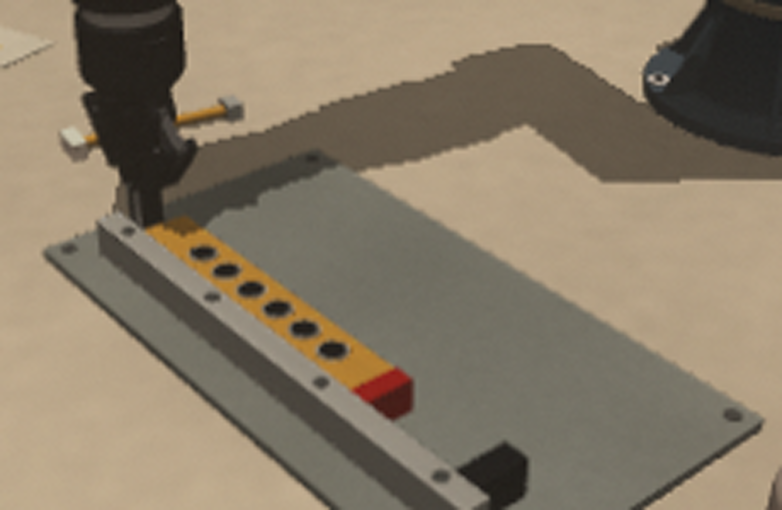

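View pics/w6.png

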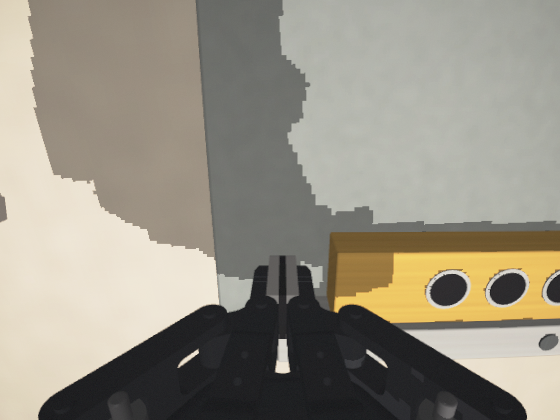

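Emit:
move_arm:
  delta_pos:
    - [0.2, 2, 0]
    - [0.3, 4, 0]
    - [0.5, 6, 0]
    - [0.6, 8, 0]
    - [0.8, 10, 0]
    - [1.0, 12.5, 0]
    - [1.2, 15, 0]
    - [1.4, 17.5, 0]
    - [1.6, 20, 0]
    - [1.8, 22.5, 0]
    - [2, 25, 0]
    - [2.2, 27.5, 0]
    - [2.4, 30, 0]
    - [2.5, 32.5, 0]
    - [2.7, 35, 0]
    - [2.9, 37.5, 0]
    - [3.1, 40, 0]
  yaw: [0, 0, 0, 0, 0, 0, 0, 0, 0, 0, 0, 0, 0, 0, 0, 0, 0]

```text
clock: 16.0
position: [0.5959, -0.1405, 0.0183]
ee_rot: [-0.0, 0.04, 0.999, -0.0]
wrist_force: [-0.1, -1.9, -1.0]
gripper_width: 0.0
```

```bash
cat >> h.py <<'E'
def edge(im):
    "far/near edge fit of orange+red blob along u"
    hsv=cv2.cvtColor(im["color"],cv2.COLOR_RGB2HSV); H,S,V=[hsv[...,i].astype(int) for i in range(3)]
    m=((S>100)&(V>50)&(H<30)); roi=np.zeros_like(m); roi[132:268,162:386]=1; m&=roi
    c,_=cv2.findContours(m.astype(np.uint8),cv2.RETR_EXTERNAL,cv2.CHAIN_APPROX_NONE)
    k=max(c,key=cv2.contourArea); p=ray(im,k.reshape(-1,2),.035)[:,:2]*1000; a=p@n; b=p@u
    for nm,t in (("far",a>np.median(a)),("near",a<np.median(a))):
        bb,aa=b[t],a[t]; q=(bb>b.min()+6)&(bb<b.max()-6); f=np.polyfit(bb[q],aa[q],1)
        r=aa-np.polyval(f,bb); q&=abs(r)<2; f=np.polyfit(bb[q],aa[q],1)
        print(nm,"slope",round(f[0],4),"n at ends",np.round(np.polyval(f,[b.min(),b.max()]),1),"u",np.round([b.min(),b.max()],1))
E
python3 - <<'E'
from h import *
im=ctrl.get_image("top");gaps(im); edge(im)
s=ctrl.observe();print(s["position"],s["wrist_force"],s["position"][:2]@n*1000,s["position"][:2]@u*1000)
c=cv2.resize(im["color"][100:280,155:395],None,fx=3.3,fy=3.3,interpolation=cv2.INTER_CUBIC)
cv2.imwrite(f"pics/top7.png",c[:,:,::-1])
E
```

```text
blob n-range [584.3 625.9] u-range [-78.9 179.9] gap 0.9 stop gap 49.3
far slope 0.0457 n at ends [616.6 628.5] u [-78.9 179.9]
near slope -0.0019 n at ends [584.6 584.1] u [-78.9 179.9]
[ 0.59598085 -0.14009221  0.0182782 ] [-0.57045769 -1.19731362 -0.9925866 ] 605.0745114029614 -93.11181775290538
```

View pics/top7.png

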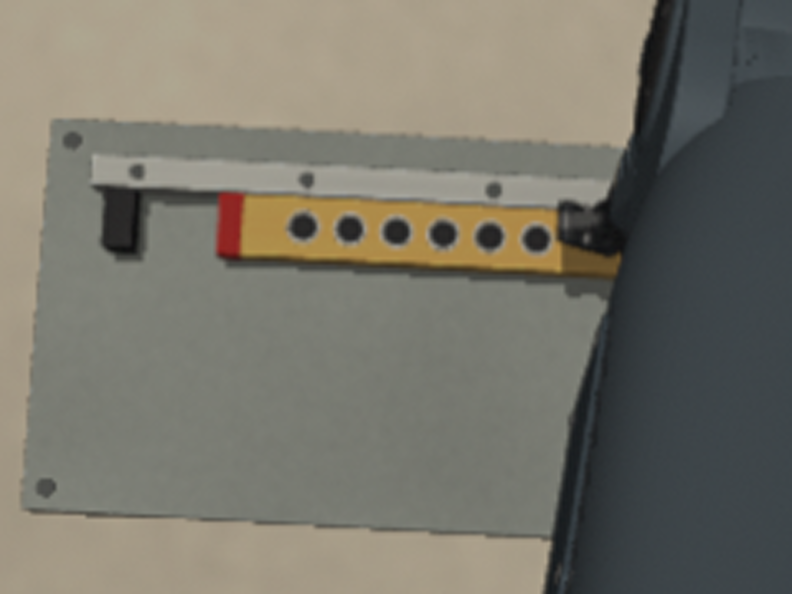

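The bar slid 28 mm and is still flush (near-edge slope −0.002). About 49 mm remains to the stop.

Emit:
move_arm:
  delta_pos:
    - [0.2, 2.5, 0]
    - [0.4, 5, 0]
    - [0.6, 7.5, 0]
    - [0.8, 10, 0]
    - [1.0, 12.5, 0]
    - [1.2, 15, 0]
    - [1.4, 17.5, 0]
    - [1.6, 20, 0]
    - [1.8, 22.5, 0]
    - [2, 25, 0]
    - [2.2, 27.5, 0]
    - [2.4, 30, 0]
    - [2.5, 32.5, 0]
    - [2.7, 35, 0]
    - [2.9, 37, 0]
    - [3, 39, 0]
    - [3.1, 40, 0]
  yaw: [0, 0, 0, 0, 0, 0, 0, 0, 0, 0, 0, 0, 0, 0, 0, 0, 0]

```text
clock: 17.75
position: [0.5991, -0.1005, 0.0183]
ee_rot: [-0.0, 0.04, 0.999, -0.0]
wrist_force: [-0.6, -2.7, -0.9]
gripper_width: 0.0
```

```bash
python3 - <<'E'
from h import *
im=ctrl.get_image("top");gaps(im); edge(im)
s=ctrl.observe();print(s["position"],s["wrist_force"],s["position"][:2]@n*1000,s["position"][:2]@u*1000)
c=cv2.resize(im["color"][100:280,155:395],None,fx=3.3,fy=3.3,interpolation=cv2.INTER_CUBIC)
cv2.imwrite(f"pics/top8.png",c[:,:,::-1])
E
```

```text
blob n-range [584.8 625.7] u-range [-17.4 220.6] gap 1.1 stop gap 8.6
far slope 0.0401 n at ends [618.  627.6] u [-19.2 220.6]
near slope -0.0059 n at ends [585.3 583.9] u [-19.2 220.6]
[ 0.59909629 -0.10039202  0.01831158] [-1.06199857 -1.15411048 -0.82520407] 605.0797035056983 -53.29138287921587
```

View pics/top8.png

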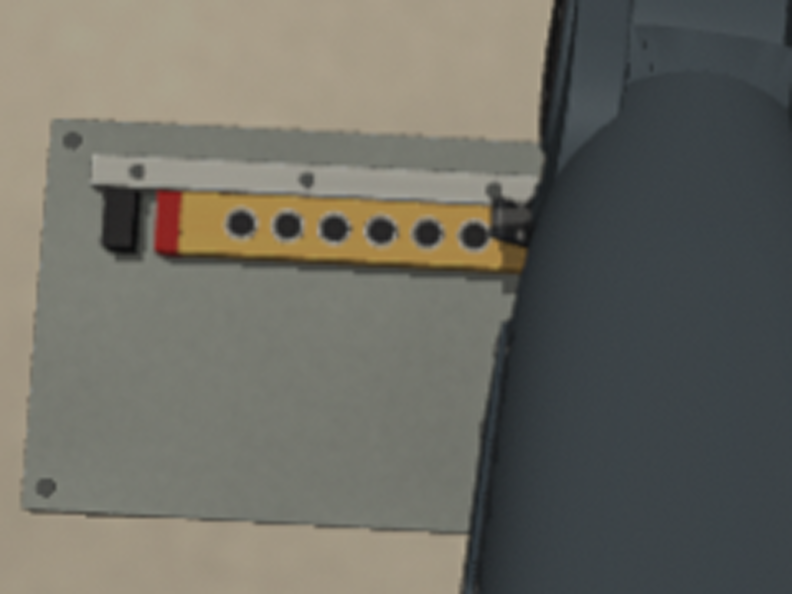

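Emit:
move_arm:
  delta_pos:
    - [0.1, 1, 0]
    - [0.1, 2, 0]
    - [0.2, 3, 0]
    - [0.3, 4, 0]
    - [0.4, 5, 0]
    - [0.5, 6, 0]
  yaw: [0, 0, 0, 0, 0, 0]

```text
clock: 18.4
position: [0.5995, -0.0946, 0.0183]
ee_rot: [-0.0, 0.04, 0.999, -0.0]
wrist_force: [-0.5, -2.4, -1.5]
gripper_width: 0.003
```

Emit:
move_arm:
  delta_pos:
    - [0, 0.7, 0]
    - [0.1, 1.4, 0]
  yaw: [0, 0]

```text
clock: 18.6
position: [0.5996, -0.0932, 0.0183]
ee_rot: [-0.0, 0.04, 0.999, -0.0]
wrist_force: [-0.8, -2.6, -0.8]
gripper_width: -0.001
```

Emit:
move_arm:
  delta_pos:
    - [0, 0.7, 0]
    - [0.1, 1.4, 0]
  yaw: [0, 0]

```text
clock: 18.8
position: [0.5997, -0.0918, 0.0183]
ee_rot: [0.0, 0.04, 0.999, -0.0]
wrist_force: [0.0, -2.5, -1.3]
gripper_width: -0.001
```

Emit:
move_arm:
  delta_pos:
    - [0, 0.7, 0]
    - [0.1, 1.4, 0]
  yaw: [0, 0]

```text
clock: 19.0
position: [0.5998, -0.0904, 0.0183]
ee_rot: [-0.0, 0.04, 0.999, -0.0]
wrist_force: [0.2, -1.8, -0.5]
gripper_width: -0.001
```

Emit:
move_arm:
  delta_pos:
    - [0, 0.7, 0]
    - [0.1, 1.4, 0]
  yaw: [0, 0]

```text
clock: 19.2
position: [0.6, -0.089, 0.0183]
ee_rot: [0.0, 0.04, 0.999, -0.0]
wrist_force: [0.3, -1.9, -1.5]
gripper_width: -0.0
```

```bash
python3 - <<'E'
from h import *
im=ctrl.get_image("top");gaps(im); edge(im)
s=ctrl.observe();print(s["position"],s["wrist_force"],s["position"][:2]@n*1000,s["position"][:2]@u*1000)
c=cv2.resize(im["color"][130:230,165:325],None,fx=4.9,fy=4.9,interpolation=cv2.INTER_CUBIC)
cv2.imwrite(f"pics/top9.png",c[:,:,::-1])
E
```

```text
blob n-range [584.7 625.6] u-range [ -0.3 232.4] gap 1.2 stop gap -3.2
far slope 0.04 n at ends [618.  627.4] u [ -2.1 232.9]
near slope -0.0018 n at ends [584.8 584.4] u [ -2.1 232.9]
[ 0.59992832 -0.08891809  0.0182502 ] [ 0.38824641 -1.90019693 -1.72383523] 605.0130448867492 -41.78803826175542
```

View pics/top9.png

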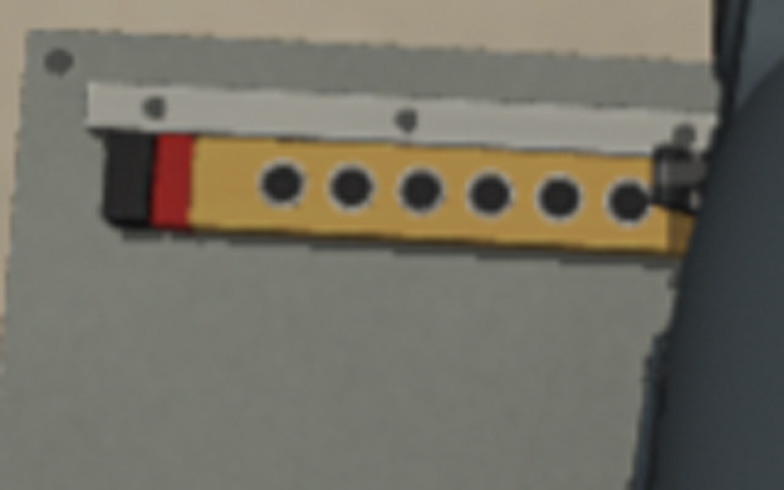

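In the picture the red end (col 155) is right at the stop's edge and the bar is still flush. I'll keep going slowly.

Emit:
move_arm:
  delta_pos:
    - [0, 0.7, 0]
    - [0.1, 1.4, 0]
  yaw: [0, 0]

```text
clock: 19.45
position: [0.6, -0.0876, 0.0183]
ee_rot: [-0.0, 0.04, 0.999, -0.0]
wrist_force: [-0.3, -1.9, -1.0]
gripper_width: -0.0
```

Emit:
move_arm:
  delta_pos:
    - [0, 0.7, 0]
    - [0.1, 1.4, 0]
  yaw: [0, 0]

```text
clock: 19.65
position: [0.6001, -0.0863, 0.0183]
ee_rot: [-0.0, 0.04, 0.999, -0.0]
wrist_force: [0.0, -4.7, -1.5]
gripper_width: 0.0
```

Emit:
move_arm:
  delta_pos:
    - [0, 0.7, 0]
    - [0.1, 1.4, 0]
  yaw: [0, 0]

```text
clock: 19.85
position: [0.6002, -0.0862, 0.0183]
ee_rot: [0.0, 0.041, 0.999, -0.001]
wrist_force: [-0.9, -11.3, -1.4]
gripper_width: -0.003
```

Emit:
move_arm:
  delta_pos:
    - [0, 0.7, 0]
    - [0, 0.7, 0]
  yaw: [0, 0]

```text
clock: 20.05
position: [0.6002, -0.0862, 0.0183]
ee_rot: [0.0, 0.041, 0.999, -0.002]
wrist_force: [-2.0, -12.0, -0.6]
gripper_width: -0.001
```

Emit:
move_arm:
  delta_pos:
    - [0, 0.2, 0]
    - [0, 0.2, 0]
    - [0, 0.2, 0]
  yaw: [0, 0, 0]

```text
clock: 20.35
position: [0.6002, -0.0862, 0.0183]
ee_rot: [0.0, 0.041, 0.999, -0.002]
wrist_force: [-1.5, -12.5, -1.1]
gripper_width: -0.001
```

```bash
python3 - <<'E'
from h import *
im=ctrl.get_image("top");gaps(im); edge(im)
s=ctrl.observe();print(s["position"],s["wrist_force"],s["position"][:2]@n*1000,s["position"][:2]@u*1000)
E
```

```text
blob n-range [584.8 625.6] u-range [  4.2 234.9] gap 1.2 stop gap -5.7
far slope 0.0294 n at ends [619.8 626.5] u [  4.2 235.2]
near slope -0.0022 n at ends [584.9 584.4] u [  4.2 235.2]
[ 0.60017783 -0.086195    0.01831973] [ -0.99026509 -12.74682567  -1.38787689] 605.0491091072871 -39.0539029719641
```

Emit:
move_arm:
  delta_pos:
    - [0, 0.4, 0]
    - [0, 0.8, 0]
    - [0, 0.8, 0]
    - [0, 0.8, 0]
    - [0, 0.8, 0]
  yaw: [0, 0, 0, 0, 0]

```text
clock: 20.9
position: [0.6002, -0.0861, 0.0184]
ee_rot: [0.0, 0.041, 0.999, -0.003]
wrist_force: [-1.1, -16.5, -2.0]
gripper_width: -0.003
```

Emit:
move_arm:
  delta_pos:
    - [0, -3, 0]
    - [-1, -10, 0]
    - [-2, -25, 0]
    - [-2, -30, 0]
    - [-2, -30, 50]
    - [-2, -30, 100]
    - [-30, -70, 130]
    - [-70, -110, 150]
    - [-110, -150, 150]
    - [-140, -180, 150]
    - [-140, -180, 150]
    - [-140, -180, 150]
  yaw: [0, 0, 0, 0, 0, 0, 0, 0, 0, 0, 0, 0]

```text
clock: 22.1
position: [0.4588, -0.2649, 0.1687]
ee_rot: [0.0, 0.042, 0.999, -0.0]
wrist_force: [-0.7, 0.7, -0.0]
gripper_width: 0.002
```

```bash
python3 - <<'E'
from h import *
im=ctrl.get_image("top");gaps(im); edge(im)
s=ctrl.observe();print(s["position"],s["wrist_force"])
c=cv2.resize(im["color"][130:220,165:365],None,fx=4,fy=4,interpolation=cv2.INTER_CUBIC)
cv2.imwrite(f"pics/top10.png",c[:,:,::-1])
im=ctrl.get_image("scene"); c=cv2.resize(im["color"][170:300,170:400],None,fx=3.4,fy=3.4,interpolation=cv2.INTER_CUBIC)
cv2.imwrite(f"pics/sc10.png",c[:,:,::-1])
E
```

```text
blob n-range [585.1 625.8] u-range [-26.6 234.2] gap 1.0 stop gap -5.0
far slope -0.0013 n at ends [625.  624.7] u [-26.6 235. ]
near slope 0.001 n at ends [584.2 584.5] u [-26.6 235. ]
[ 0.4599532  -0.26393802  0.1685228 ] [ 0.27573703 -0.41259973 -0.11886941]
```

View pics/top10.png

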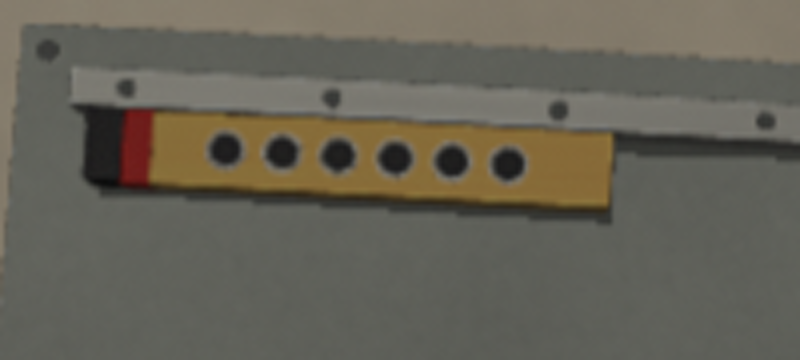

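View pics/sc10.png

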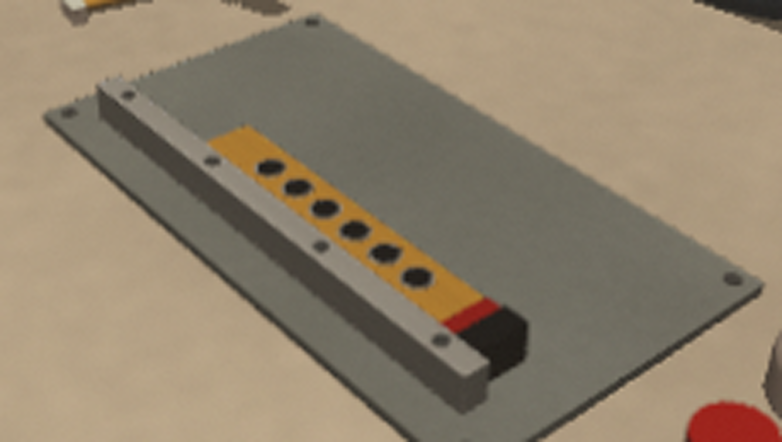

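The bar's edges match the pressed state: n-range 585.1–625.8, end-to-end difference about 0.3 mm. The red end is tight on the black stop, and the arm is clear.

```bash
python3 - <<'E'
from h import *
print(ctrl.hand_in(), ctrl.observe()["clock"])
E
```

```text
the job is handed in; nothing more can be done
the job is handed in; nothing more can be done
```

The bar is seated flush along the rail with its red end against the stop. I handed the job in at about 22 s of the 72 s allowed, and the hand-in gives no verdict.

**What I did**
- **Square-up:** I pushed the bar square and close to the rail with the open fingers.
- **Rail:** I pressed the red half home with the tool centred about 40 mm from the middle, at 13–16 N for about 1 s. I then did the same on the plain half, at 13–16 N for about 0.7 s or more.
- **Stop:** I shut the fingers and slid the bar along the rail by its plain end until it met the stop. I pressed there at 11–16.5 N for about 1 s, then backed the arm clear.

These are wrist forces, so the bar's drag on the plate comes off them. The highest reading in any direction along the rail or stop was 16.5 N. The wrist also showed about 13 N upward while pressing on the rail.

**Last checks, in the top and scene pictures**
- **Flush:** The bar's edges were parallel to the rail, with about 0.3 mm difference between the ends. They were at the same distance as when pressed home. The remaining 1 mm reading was the same at both ends while pressed, so I took it as calibration offset.
- **Stop distance disagreed:** My first estimate of the stop face was about 5 mm short, so the final reading came out at −5 mm. The top view had picked up the stop's side face. I went by the force rise at contact and the pictures instead, and both show the red end on the stop.
- **Jars and stirrer:** I kept the arm clear of them, but did not re-measure their positions at the end.

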